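# Return three bench items to their own stands

## Robot

A 6-joint arm with a two-finger parallel gripper is mounted at the origin on the work surface; the furniture and walls round the work are solid. World frame = base frame: x ahead of the robot, y to its left, z up, the work surface at z = 0. Lengths are in m, angles in rad, forces in N, time in s.
With the tool pointing down it reaches from about 0.35 to 0.775 m from the base axis. Payload 7.3 kg.
Tool frame: the origin (TCP) lies on the centre line of the jaws, within the pads' length; the fingertips stand 17 mm ahead of it and the grasp point (between the pads) lies 2 mm behind it (robot.tip_extent is the distance from the TCP to the fingertips, in m); z points along the fingers, y is the line along which they close (so a half turn about z gives the same grasp; the last joint's range is limited). The gripper opens to 92 mm and grips with 3 to 60 N. Pads are 19 mm wide; open, the fingers measure 130 mm over their backs; the gripper's body (75 mm by 190 mm) begins 47 mm behind the grasp point.
Start: joints at [1.193, 0.342, 1.524, -0, 1.275, -0.146], TCP at [0.121, 0.511, 0.244] pointing down, gripper open.
Joint ranges: [-2.53, 2.53], [-0.77, 2.02], [0.04, 2.7], [-1, 4.14], [0.28, 2.66], [-3.11, 3.11]. Speed limits (rad/s): [2.57, 2.57, 3.14, 3.14, 3.14, 3.14].

## Interface

Orientations are given as [roll, pitch, yaw] about the fixed x, y, z axes, in that order (R = Rz(yaw) Ry(pitch) Rx(roll)).
In Python, from cell import robot gives the robot as it stands.
- The arm moves only by the tool step_arm, never from a script. Its argument "motion" is a list of rows, each a list of 2 entries, a list of its own where there are three numbers: the shift along the tool's x, y, z in units of 60 mm (1.0 is 60 mm), then the turn about the tool's z in rad. In form: [[[x, y, z], spin], ...]. A call has 1 to 10 rows; each row is the pose to reach, as a shift and turn from the pose commanded when the call began, along the tool's axes at that moment; what a row does not reach only later rows make up. A row lasts 1/8 s, in which the tool goes at most 62.5 mm and 10.7 degrees, less where a joint would pass 70% of its speed; a pose out of reach is approached as far as the arm can. A call with a gripper value outside its range is refused whole. "hand" is the closure in counts, from 0 (fully open) to 255 (shut), set as the call begins (left out, the last holds). The fingers move at their own pace and stop on an object; "squeeze" is the grip in N (left out, the last holds). Time passes only in rows, so rows that repeat a pose let the fingers close. It gives the time, the measured TCP pose, the force, the opening and the grip force at its end, in the units of the state.
- robot.observe(): the state, without advancing time (a new reading comes with each control period).
- robot.read_camera(name): name is "scene" or "top" or "wrist"; returns a dict with "pixels" (480x640x3 uint8, red, green, blue), "intrinsics" (3x3 intrinsics, pixels), "k1" (the pictures are not rectified: a ray, as slopes to the right and down, at radius r is drawn at 1 + k1 r^2 times it, then the intrinsics apply), "xyz" and "rotation" of the camera in the world; the wrist camera has in their place "T_tool_cam" (4x4, takes a point from camera to tool coordinates, whose origin is the TCP and whose axes are the flange's). Camera axes: x right, y up, looking along -z (the intrinsics and any distortion apply to the point x, -y, -z); pixel columns grow to the right and rows downward; lengths in m; the calibration is good to about 2 mm. A picture is of the moment at which its call begins: read the wrist's pose just before it. There is no depth.
- robot.hand_in(): hands the job in; it is judged then, once.
The state is a dict: "time": time; "qpos": joint angles; "qvel": joint speeds; "joint_efforts": joint torques, N m; "tool_pos": TCP position; "tool_rot": TCP orientation; "contact_force": force on the tool from outside, world axes, zero at the start; "torque": the same for the moment, N m; "opening": finger opening in m; "grip_force": force on a finger pad.
Only numpy, scipy, OpenCV 4.12 (cv2) and the standard library are available. Lean on these libraries where they do the work, as an engineer would, in place of code of your own. Each camera call takes 0.05 s, during which the arm holds its last target. There are 200 camera calls.

## Task

The flask, the brown bottle and the roll of sealing film have each been put back on the wrong stand. Put the flask on the cork ring, the bottle in the square spill tray and the roll on the aluminium film base, each upright in the middle of its stand, using the empty black rubber mat as the resting place on the way and leaving it empty at the end. Set things down gently without dropping or tipping them, and do not push the jar, the petri dish or the calibration weight about.

Things in the scene. Friction and masses are not known exactly. Their poses are not given: they have to be found in the camera images.
- flask_mid (a point): conical flask of clear glass, 103 mm high, base 63 mm wide; the neck is an upright tube 25 mm wide from 76 mm to 103 mm above its foot and is the place to grip it; the cone below widens downwards. At the start it stands in the spill tray. The point lies on its axis, half-way up (51.5 mm above its foot); z axis up the flask.
- brown_bottle_mid (a point): small amber bottle with a black screw cap, 102 mm high; round body 56 mm wide up to about 70 mm above its foot, cap 52 mm wide from 78 to 102 mm. Grip the upper part of the body (about 73 mm above its foot is good; much lower and its cap meets the gripper) or the cap. At the start it stands on the film base. The point lies on its axis, half-way up (51 mm above its foot); z axis up the bottle.
- roll_mid (a point): roll of whitish sealing film on a brown card core, standing on end: upright cylinder 58 mm wide, 50 mm high. At the start it stands on the cork ring. The point lies on its axis, half-way up (25 mm above its foot); z axis upward.
- cork_ring_seat (a point): round cork stand, 100 mm wide, with a round recess 84 mm wide inside a rim that rises 4 mm over the recess floor; the flask's place. The point lies at the centre of its seat, on the upper face of the 6 mm thick floor, i.e. 6 mm above the bench; its z axis is up. It is fixed to the bench.
- spill_tray_seat (a point): square white plastic spill tray, 100 x 100 mm, with a recess 84 mm square inside a rim that rises 4 mm over its floor; the bottle's place. The point lies at the centre of its seat, on the upper face of the 6 mm thick floor, i.e. 6 mm above the bench; its z axis is up. It is fixed to the bench.
- film_base_seat (a point): aluminium base for the film roll, 100 mm wide (its y) and 123 mm long, with a recess 84 mm square inside a rim that rises 4 mm over its floor; a dark toothed tear-off bar, up to 20 mm above the bench, runs along its front edge, 68 mm from the seat centre in its own -x direction; the roll's place. The point lies at the centre of its seat, on the upper face of the 6 mm thick floor, i.e. 6 mm above the bench; its z axis is up. It is fixed to the bench.
- rubber_mat_seat (a point): flat hexagonal mat of black rubber, 100 mm across the flats, 6 mm thick, no rim; empty at the start. The point lies at the centre of its upper face, 6 mm above the bench; z axis up. It is fixed to the bench.
- jar: bystander: white plastic jar with a screw lid, 66 mm wide, 83 mm high; origin at the centre of its underside. Leave alone.
- petri: bystander: closed petri dish, 60 mm wide, 16 mm high; origin at the centre of its underside. Leave alone.
- weight: bystander: metal calibration weight, 22 mm wide, 44 mm high with a knob; origin at the centre of its underside. Leave alone.
Mind the look-alikes: they are no part of the job. Leave any red look-alike of the part that bears flask_mid alone.

How it is judged:
On the way:
1. one of the three things has been set down and released on the rubber mat (within 30 mm of its centre) (((horizontal distance between flask_mid and rubber_mat_seat below 0.03 m and z of flask_mid in the frame of rubber_mat_seat between 0.0475 and 0.0555 m and angle between flask_mid's own z axis and vertical below 0.1 rad and linear speed of flask below 0.02 m/s and contact force between the fingers and flask below 0.1 N) or (horizontal distance between brown_bottle_mid and rubber_mat_seat below 0.03 m and z of brown_bottle_mid in the frame of rubber_mat_seat between 0.047 and 0.055 m and angle between brown_bottle_mid's own z axis and vertical below 0.1 rad and linear speed of brown_bottle below 0.02 m/s and contact force between the fingers and brown_bottle below 0.1 N) or (horizontal distance between roll_mid and rubber_mat_seat below 0.03 m and z of roll_mid in the frame of rubber_mat_seat between 0.021 and 0.029 m and angle between roll_mid's own z axis and vertical below 0.1 rad and linear speed of roll below 0.02 m/s and contact force between the fingers and roll below 0.1 N))), for 0.2 s.
At the end, for the whole second after the job is handed in: The flask stands on the cork ring, the bottle in the spill tray and the roll on the film base, each upright (within 0.1 rad), on the floor of its stand (within 4 mm), within 12 mm of the centre of the seat, released and at rest; so the rubber mat is empty (horizontal distance between flask_mid and cork_ring_seat below 0.012 m and z of flask_mid in the frame of cork_ring_seat between 0.0475 and 0.0555 m and angle between each of flask_mid, brown_bottle_mid, roll_mid's own z axis and vertical below 0.1 rad and linear speed of each of flask, brown_bottle, roll below 0.02 m/s and contact force between the fingers and flask below 0.1 N and horizontal distance between brown_bottle_mid and spill_tray_seat below 0.012 m and z of brown_bottle_mid in the frame of spill_tray_seat between 0.047 and 0.055 m and contact force between the fingers and brown_bottle below 0.1 N and horizontal distance between roll_mid and film_base_seat below 0.012 m and z of roll_mid in the frame of film_base_seat between 0.021 and 0.029 m and contact force between the fingers and roll below 0.1 N); the robot touches nothing.
It fails at once if the flask, the bottle or the roll is tipped over (more than 0.7 rad) (angle between any of flask_mid, brown_bottle_mid, roll_mid's own z axis and vertical above 0.7 rad).
It fails at once if one of them is dropped or knocked away (moves faster than 0.5 m/s while not in the fingers) ((linear speed of flask above 0.5 m/s and contact force between the fingers and flask below 0.1 N) or (linear speed of brown_bottle above 0.5 m/s and contact force between the fingers and brown_bottle below 0.1 N) or (linear speed of roll above 0.5 m/s and contact force between the fingers and roll below 0.1 N)).
It fails at once if the jar, the petri dish or the calibration weight is pushed from its place (over 30 mm) (distance of any of jar, petri, weight from where it was at the start of the episode above 0.03 m).
It also fails if it takes over 141 s, if anything falls off the work surface, if the arm or the gripper's body presses on something with over 40 N, if the wrist force passes 120 N, or if a joint passes its speed limit or range.

## Working session

There is one attempt and no reset: what is moved stays moved. The work goes in short steps, Python scripts to look and compute and a tool call to move; the robot and the scene stay as the last step left them, time stands still between calls to the robot, and variables do not carry over. Pictures are saved under pics/ and viewed, at most 14 in all, crops included, and the job is handed in when it is done.

Besides the shell and the picture viewer there is one more tool, called after "Emit:" as name(argument=value, ...), one argument or row to a line, values as JSON. step_arm: Moves the arm, as the interface text tells. Its arguments: {"type":"object","properties":{"motion":{"type":"array"},"hand":{"type":"number"},"squeeze":{"type":"number"}},"required":["motion"]}

```bash
mkdir -p pics; ls; cat > h.py <<'E'
import numpy as np, cv2
from cell import robot
def save(n,f):
    c=robot.read_camera(n); cv2.imwrite('pics/'+f,c['pixels'][:,:,::-1]); return c
def cast(c,u,v,z,pose=None):
    """pixel -> world point on plane z"""
    K=np.array(c['intrinsics']);k=c['k1']
    d=np.array([(u-K[0,2])/K[0,0],(v-K[1,2])/K[1,1]]);s=d.copy()
    for _ in range(20): s=d/(1+k*(s@s))
    r=np.array([s[0],-s[1],-1])
    if pose is None: R=np.array(c['rotation']);p=np.array(c['xyz'])
    else:
        T=pose@np.array(c['T_tool_cam']);R=T[:3,:3];p=T[:3,3]
    if R.shape!=(3,3): R=rot(R)
    w=R@r; return p+w*(z-p[2])/w[2]
def rot(a):
    from scipy.spatial.transform import Rotation as Q
    return Q.from_euler('xyz',a).as_matrix()
def toolpose():
    o=robot.observe();T=np.eye(4);T[:3,:3]=rot(o['tool_rot']);T[:3,3]=o['tool_pos'];return T
E
python3 - <<'E'
from h import *
a=save('top','top0.png');b=save('scene','scene0.png')
for c in(a,b): print({k:v for k,v in c.items() if k!='pixels'})
print(robot.observe())
E
```

```text
pics
{'intrinsics': array([[452.77360404,   0.        , 318.8474439 ],
       [  0.        , 452.77360404, 242.1799739 ],
       [  0.        ,   0.        ,   1.        ]]), 'k1': 0.03250499333182729, 'xyz': array([ 0.19489969, -0.02231881,  1.36686219]), 'rotation': array([ 0.13503513,  0.02403183, -1.58225517])}
{'intrinsics': array([[437.39464634,   0.        , 316.22883666],
       [  0.        , 437.39464634, 241.3506152 ],
       [  0.        ,   0.        ,   1.        ]]), 'k1': -0.11076545243022229, 'xyz': array([ 0.17340956, -0.63840615,  0.90334315]), 'rotation': array([ 0.67780945, -0.01356835, -0.28536541])}
{'time': 0.1, 'qpos': array([ 1.19300741e+00,  3.42653913e-01,  1.52488584e+00,  4.97639981e-06,
        1.27537223e+00, -1.45952235e-01]), 'qvel': array([ 0.00101072, -0.00101803, -0.0025789 ,  0.00044182, -0.00071821,
       -0.00084932]), 'joint_efforts': array([ 2.71480283e-03, -4.32004881e+01, -2.44694602e+01,  7.20136170e-02,
        5.25410031e-02, -3.36990263e-05]), 'tool_pos': array([0.12046171, 0.51066886, 0.24312643]), 'tool_rot': array([-3.14028804e+00, -1.96585403e-04,  2.90975439e+00]), 'contact_force': array([ 0.17096758,  0.11896674, -0.72024879]), 'torque': array([ 0.03962095, -0.03050934,  0.0072899 ]), 'grip_force': 0.0, 'opening': 0.09207169335517135}
```

View pics/top0.png

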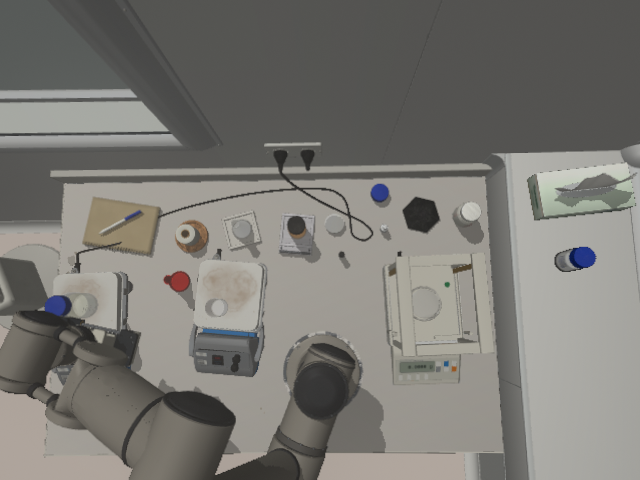

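View pics/scene0.png

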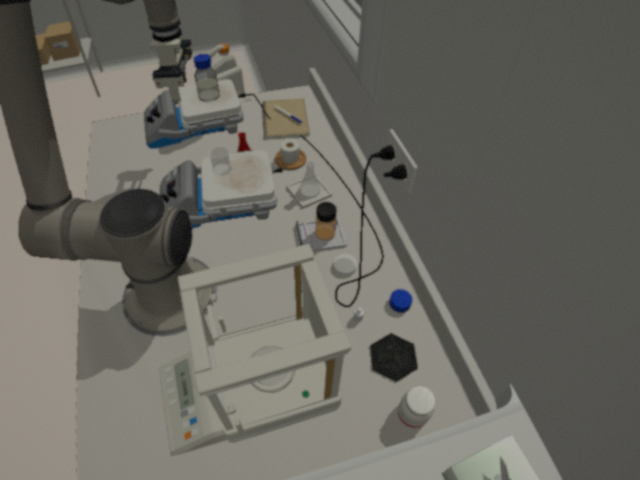

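The top view shows, along one row: the roll on the cork ring (190,236), the flask in the tray (242,230), the bottle on the film base (297,228), the petri dish (335,224), the weight (384,230), the mat (421,214) and the jar (468,214). There are two candidate flasks. The clear one at (242,230) stands in the tray and fits the description, while the red one at (180,281) is the look-alike. I'll confirm this in a crop.

```bash
python3 - <<'E'
from h import *
i=cv2.imread('pics/top0.png')[180:300,160:360]
cv2.imwrite('pics/crop0.png',cv2.resize(i,None,fx=4,fy=4,interpolation=cv2.INTER_CUBIC))
c=robot.read_camera('top')
for n,u,v,z in [('cork',191,237,.01),('roll',186,234,.056),('tray',242,231,.01),('flask top',242,230,.1),('film',297,234,.01),('bottletop',296,226,.108),('mat',421.5,214.5,.006),('petri',335,224,.016),('weight',384,229,.04),('jar',469,212,.083),('bluecap',380,193,.03),('rail',300,172,.0),('hotplate edge',232,264,.1),('balance edge',440,255,.15),('balance L',398,256,.15),('red',180,281,.1)]:
    print(n,cast(c,u,v,z).round(3))
E
```

```text
cork [0.401 0.397 0.01 ]
roll [0.403 0.398 0.056]
tray [0.417 0.242 0.01 ]
flask top [0.406 0.224 0.1  ]
film [0.406 0.074 0.01 ]
bottletop [0.413 0.07  0.108]
mat [ 0.46  -0.305  0.006]
petri [ 0.434 -0.041  0.016]
weight [ 0.412 -0.186  0.04 ]
jar [ 0.45  -0.423  0.083]
bluecap [ 0.524 -0.178  0.03 ]
rail [0.602 0.065 0.   ]
hotplate edge [0.309 0.251 0.1  ]
balance edge [ 0.321 -0.319  0.15 ]
balance L [ 0.32  -0.207  0.15 ]
red [0.263 0.397 0.1  ]
```

View pics/crop0.png

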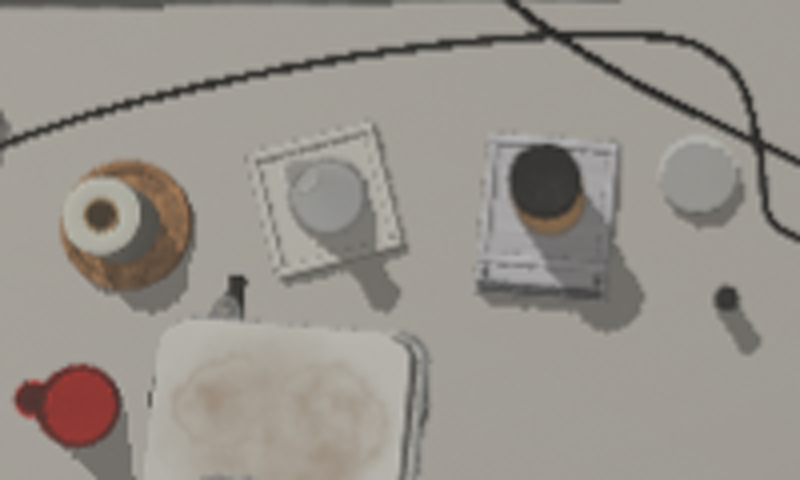

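The crop confirms the clear flask in the tray at crop (328,195); the red one at crop (78,405) is the look-alike, to be left alone. Next I'll check the height of the balance shield near the mat and cross-check positions in the two views.

```bash
cat >> h.py <<'E'
def tri(a,ua,b,ub):
    A=[(cast(c,*u,0.),cast(c,*u,0.5)) for c,u in((a,ua),(b,ub))]
    (p,p2),(q,q2)=A;d=p2-p;e=q2-q
    s=np.linalg.lstsq(np.c_[d,-e],q-p,rcond=None)[0]
    x,y=p+s[0]*d,q+s[1]*e
    return ((x+y)/2).round(3),np.linalg.norm(x-y).round(4)
E
python3 - <<'E'
from h import *
a=robot.read_camera('top');b=robot.read_camera('scene')
for n,u,v in [('shield near',(487,256),(343,348)),('shield far',(398,257),(303,253)),('cap',(296,225),(326,212)),('petri',(335,224),(345,265)),('weight',(384,229),(360,313)),('mat',(421.5,214.5),(394,357)),('jar',(469,212),(420,400)),('bluecap',(380,193),(401,300)),('roll',(185.5,234),(290,146)),('hotplate corner',(265,265),(267,157)),('film',(297,230.7),(322,236))]: print(n,*tri(a,u,b,v))
for n,u,v in [('film',297,230.7),('tray',242,230.5),('cork',191.5,236.2)]: print(n,cast(a,u,v,.01))
i=cv2.imread('pics/scene0.png')[130:370,170:440]
cv2.imwrite('pics/crop1.png',cv2.resize(i,None,fx=2.5,fy=2.5,interpolation=cv2.INTER_CUBIC))
E
```

```text
shield near [ 0.299 -0.387  0.312] 0.0041
shield far [ 0.297 -0.185  0.289] 0.0125
cap [0.419 0.071 0.09 ] 0.0005
petri [ 0.436 -0.042  0.006] 0.0015
weight [ 0.419 -0.189  0.019] 0.0073
mat [ 0.462 -0.306  0.   ] 0.0014
jar [ 0.455 -0.429  0.067] 0.0029
bluecap [ 0.529 -0.181  0.013] 0.0026
roll [0.406 0.402 0.047] 0.002
hotplate corner [0.292 0.138 0.244] 0.0001
film [ 0.415  0.076 -0.008] 0.0066
film [0.4158431 0.0741817 0.01     ]
tray [0.41900281 0.24185003 0.01      ]
cork [0.4037354  0.39563733 0.01      ]
```

View pics/crop1.png

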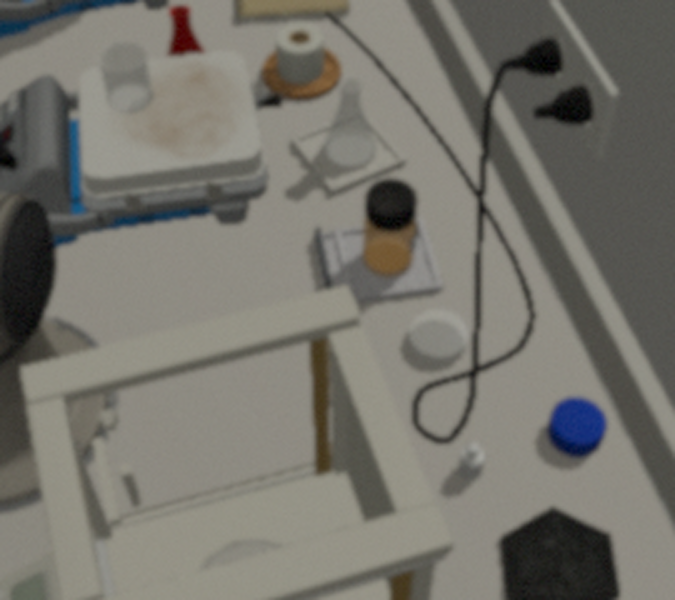

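The positions agree between views: the shield top is about 0.30 m high at x≤0.30, and the mat is at (0.461,-0.305). I'll keep the jaws along world y throughout (yaw π), which clears all the neighbours. First move: across, then over the bottle.

Emit:
step_arm(
  motion=[
    [[-0.9,0.2,-0.1],-0.05],
    [[-1.8,0.4,-0.2],-0.1],
    [[-2.7,0.6,-0.3],-0.15],
    [[-3.6,0.85,-0.4],-0.2],
    [[-4.5,1.05,-0.4],-0.23],
    [[-4.82,1.14,-0.4],-0.23],
    [[-4.82,1.14,-0.4],-0.23],
  ],
  hand=0,
)

```text
time: 1.12
tool_pos: [0.419, 0.5105, 0.2667]
tool_rot: [-3.141, -0.001, 3.138]
contact_force: [-1.0, -1.1, 0.3]
opening: 0.0917
grip_force: 0.0
```

Emit:
step_arm(
  motion=[
    [[0,-0.9,0],0],
    [[0,-1.8,0],0],
    [[0,-2.7,0],0],
    [[0,-3.6,0],0],
    [[0,-4.5,0],0],
    [[0,-5.4,0],0],
    [[0,-6.3,0],0],
    [[0,-7.0,0],0],
    [[0,-7.3,0],0],
    [[0,-7.3,0],0],
  ],
)

```text
time: 2.38
tool_pos: [0.4161, 0.0731, 0.2679]
tool_rot: [3.141, 0.0, 3.139]
contact_force: [-0.2, 0.5, -0.0]
opening: 0.0922
grip_force: 0.0
```

```bash
python3 - <<'E'
from h import *
T=toolpose(); o=robot.observe(); c=save('wrist','w1.png'); print(T[:3,3],o['qpos'].round(3)); print(c['T_tool_cam'],c['intrinsics'],c['k1'])
E
```

```text
[0.41609246 0.07305025 0.26794231] [-0.008  0.131  1.737  0.     1.273 -1.576]
[[ 8.29488880e-04  9.66172242e-01  2.57896319e-01  6.79946118e-02]
 [ 9.99999437e-01 -6.30862401e-04 -8.52926769e-04  1.68078642e-04]
 [-6.61377077e-04  2.57896881e-01 -9.66172221e-01 -1.39897773e-01]
 [ 0.00000000e+00  0.00000000e+00  0.00000000e+00  1.00000000e+00]] [[360.90435531   0.         316.91714525]
 [  0.         360.90435531 241.20795735]
 [  0.           0.           1.        ]] 0.02245945083593936
```

View pics/w1.png

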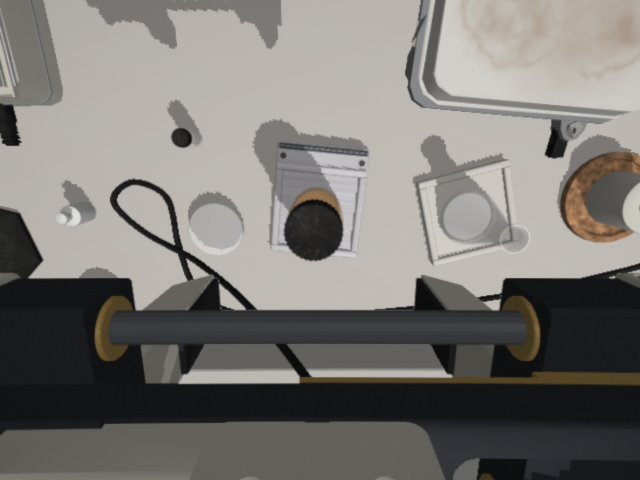

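The wrist view shows the cap at (313,230), film base corners (279,144), (368,150), (357,257), (272,255), tray corners (416,184), (508,160), (520,244), (435,263), and the flask mouth at (514,239) with its base at (467,216).

```bash
python3 - <<'E'
from h import *
T=toolpose(); c=robot.read_camera('wrist')
P=lambda u,v,z:cast(c,u,v,z,T).round(4)
print('cap',P(313.5,230,.108),'edges',P(284,230,.108),P(343,230,.108))
f=[P(*p,.01) for p in((279,144),(368,150),(357,257),(272,255))]
b=(f[2]+f[3])/2;fr=(f[0]+f[1])/2;print('film',f,b+(fr-b)*50/123, np.linalg.norm(fr-b))
t=[P(*p,.01) for p in((416,184),(508,160),(520,244),(435,263))];print('tray',np.mean(t,0),np.linalg.norm(t[0]-t[2]))
print('mouth',P(514,239,.109),'base',P(467,216,.012)); print('petri',P(215,228,.016),'weight',P(66,216,.044),'black',P(181,137,.02))
E
```

```text
cap [0.4185 0.0713 0.108 ] edges [0.4184 0.0462 0.108 ] [0.4185 0.0965 0.108 ]
film [array([0.3476, 0.0342, 0.01  ]), array([0.3539, 0.1289, 0.01  ]), array([0.4735, 0.1206, 0.01  ]), array([0.4709, 0.0225, 0.01  ])] [0.42283008 0.07561504 0.01      ] 0.12186099663140781
tray [0.423525 0.244325 0.01    ] 0.1401178075763391
mouth [0.4264 0.2418 0.109 ] base [0.4253 0.241  0.012 ]
petri [ 0.4376 -0.0388  0.016 ] weight [ 0.4186 -0.1798  0.044 ] black [ 0.3408 -0.0652  0.02  ]
```

Bottle axis is at (0.4185,0.0713). Descend to grip.

Emit:
step_arm(
  motion=[
    [[-0.04,-0.03,0.6],0],
    [[-0.04,-0.03,1.3],0],
    [[-0.04,-0.03,2.0],0],
    [[-0.04,-0.03,2.6],0],
    [[-0.04,-0.03,3.0],0],
    [[-0.04,-0.03,3.18],0],
    [[-0.04,-0.03,3.18],0],
    [[-0.04,-0.03,3.18],0],
  ],
)

```text
time: 3.48
tool_pos: [0.42, 0.0716, 0.0778]
tool_rot: [3.141, 0.002, 3.14]
contact_force: [0.1, 0.4, 0.0]
opening: 0.0916
grip_force: 0.0
```

Emit:
step_arm(
  motion=[
    [[0,0,0],0],
    [[0,0,0],0],
    [[0,0,0],0],
    [[0,0,0],0],
    [[0,0,0],0],
    [[0,0,0],0],
    [[0,0,0],0],
    [[0,0,0],0],
  ],
  hand=255,
  squeeze=20,
)

```text
time: 4.47
tool_pos: [0.4195, 0.0712, 0.077]
tool_rot: [-3.142, 0.0, 3.14]
contact_force: [0.4, -2.4, 2.0]
opening: 0.0541
grip_force: 20.0
```

Emit:
step_arm(
  motion=[
    [[0,0,-0.1],0],
    [[0,0,-0.3],0],
    [[0,0,-0.6],0],
    [[0,0,-1.0],0],
    [[0,0,-1.5],0],
    [[0,0,-2.0],0],
    [[0,0,-2.4],0],
    [[0,0,-2.6],0],
    [[0,0,-2.7],0],
    [[0,0,-2.7],0],
  ],
  squeeze=30,
)

```text
time: 5.72
tool_pos: [0.4192, 0.0713, 0.2387]
tool_rot: [3.141, -0.0, 3.14]
contact_force: [1.0, -0.1, -2.9]
opening: 0.0538
grip_force: 30.0
```

```bash
python3 - <<'E'
from h import *
T=toolpose();o=robot.observe();print(o['tool_pos'],o['contact_force'],o['opening'])
c=save('wrist','w2.png')
E
```

```text
[0.41919998 0.0713282  0.2386745 ] [ 1.02577547 -0.0544738  -2.91930268] 0.053764948857638065
```

View pics/w2.png

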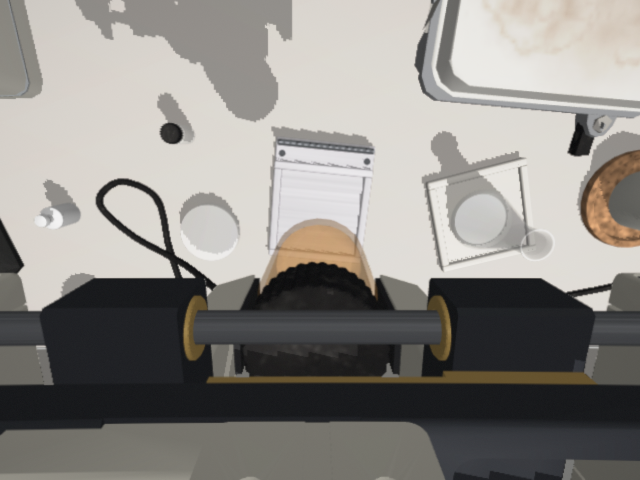

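The bottle hangs upright in the grip (foot at about (320,240)). Carry it to the mat.

Emit:
step_arm(
  motion=[
    [[-0.1,-0.2,0],0],
    [[-0.2,-0.6,0],0],
    [[-0.35,-1.2,0],0],
    [[-0.5,-1.9,0],0],
    [[-0.6,-2.6,0],0],
    [[-0.7,-3.3,0],0],
    [[-0.7,-4.0,0],0],
    [[-0.7,-4.6,0],0],
    [[-0.7,-5.0,0],0],
    [[-0.7,-5.2,0],0],
  ],
)

```text
time: 7.02
tool_pos: [0.4604, -0.2426, 0.238]
tool_rot: [3.141, -0.001, 3.138]
contact_force: [-0.9, 0.5, -0.7]
opening: 0.0535
grip_force: 30.0
```

Emit:
step_arm(
  motion=[
    [[0,-0.3,0],0],
    [[0,-0.7,0],0],
    [[0,-0.95,0],0],
    [[0,-1.05,0],0],
    [[0,-1.07,0],0],
    [[0,-1.07,0],0],
  ],
)

```text
time: 7.78
tool_pos: [0.4607, -0.3045, 0.2389]
tool_rot: [3.141, -0.0, 3.14]
contact_force: [-0.3, 0.4, -1.9]
opening: 0.054
grip_force: 30.0
```

```bash
python3 - <<'E'
from h import *
T=toolpose();o=robot.observe();print(o['tool_pos'],o['contact_force'],o['qpos'])
c=save('wrist','w3.png')
E
```

```text
[ 0.46072298 -0.30450051  0.23890374] [-0.34098408  0.39711351 -1.8957142 ] [-7.22943380e-01  3.95905898e-01  1.45593000e+00  2.71727335e-04
  1.29005263e+00 -2.29243300e+00]
```

View pics/w3.png

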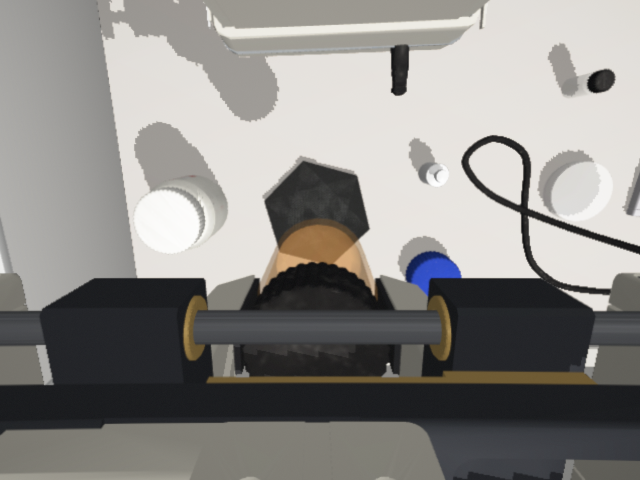

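The mat (vertices (305,160), (369,228), (265,202)) lies under the bottle. Lower and release.

Emit:
step_arm(
  motion=[
    [[0,0,0.3],0],
    [[0,0,0.8],0],
    [[0,0,1.3],0],
    [[0,0,1.8],0],
    [[0,0,2.2],0],
    [[0,0,2.45],0],
    [[0,0,2.58],0],
    [[0,0,2.65],0],
    [[0,0,2.69],0],
    [[0,0,2.69],0],
  ],
)

```text
time: 9.07
tool_pos: [0.4609, -0.3051, 0.0778]
tool_rot: [-3.141, 0.001, 3.14]
contact_force: [-0.1, -0.2, -1.6]
opening: 0.0535
grip_force: 30.0
```

Emit:
step_arm(
  motion=[
    [[0,0,0],0],
    [[0,0,0],0],
  ],
)

```text
time: 9.32
tool_pos: [0.4608, -0.305, 0.0778]
tool_rot: [-3.141, 0.0, 3.14]
contact_force: [0.3, 0.4, -2.2]
opening: 0.0535
grip_force: 30.0
```

Emit:
step_arm(
  motion=[
    [[0,0,0.01],0],
    [[0,0,0.02],0],
    [[0,0,0.02],0],
  ],
)

```text
time: 9.7
tool_pos: [0.461, -0.3051, 0.077]
tool_rot: [-3.141, 0.001, 3.14]
contact_force: [-1.5, 1.1, 5.4]
opening: 0.0534
grip_force: 30.1
```

Emit:
step_arm(
  motion=[
    [[0,0,0],0],
    [[0,0,0],0],
    [[0,0,0],0],
    [[0,0,0],0],
    [[0,0,0],0],
    [[0,0,0],0],
  ],
  hand=0,
)

```text
time: 10.45
tool_pos: [0.4607, -0.3049, 0.0763]
tool_rot: [3.141, -0.0, 3.14]
contact_force: [0.5, -0.5, 0.2]
opening: 0.0917
grip_force: 0.0
```

Emit:
step_arm(
  motion=[
    [[0,0,-0.3],0],
    [[0,0,-1.0],0],
    [[0,0,-1.9],0],
    [[0,0,-2.6],0],
    [[-0.0,0.5,-3.0],0],
    [[0.1,1.4,-3.0],0],
    [[0.3,2.3,-3.0],0],
    [[0.5,3.2,-3.0],0],
    [[0.7,4.1,-3.0],0],
    [[0.7,5.0,-3.0],0],
  ],
)

```text
time: 11.7
tool_pos: [0.4183, -0.0033, 0.2566]
tool_rot: [-3.142, 0.001, 3.139]
contact_force: [0.6, 0.1, -0.5]
opening: 0.0915
grip_force: 0.0
```

Emit:
step_arm(
  motion=[
    [[0,0.9,0],0],
    [[0,1.8,0],0],
    [[0,2.7,0],0],
    [[0.1,3.6,0],0],
    [[0.2,4.5,0],0],
    [[0.2,5.4,0],0],
    [[0.2,6.2,0],0],
    [[0.2,6.6,0],0],
    [[0.2,6.7,0],0],
    [[0.2,6.7,0],0],
  ],
)

```text
time: 12.95
tool_pos: [0.4079, 0.3966, 0.2562]
tool_rot: [-3.141, -0.0, 3.14]
contact_force: [0.1, -0.2, 0.3]
opening: 0.0918
grip_force: 0.0
```

```bash
python3 - <<'E'
from h import *
T=toolpose();print(T[:3,3])
c=save('wrist','w4.png');np.save('T4.npy',T)
E
```

```text
[0.40789778 0.39663699 0.25616539]
```

View pics/w4.png

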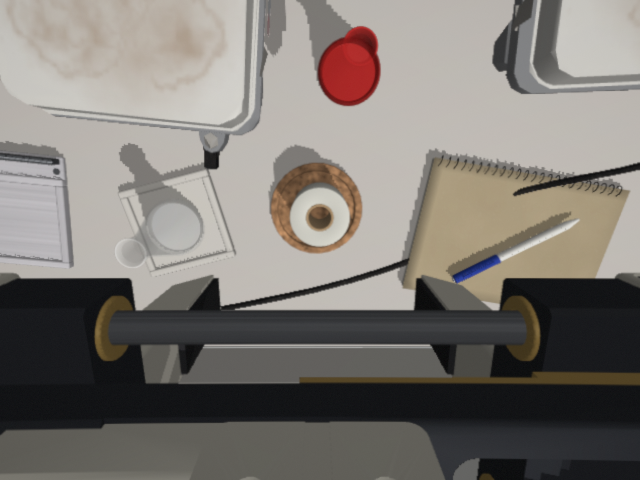

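Roll top centre is at (319,215). The cork ring spans u 272–363 and v 162–253, so its centre is at (317,207). Tray corners: (120,195), (209,171), (235,253), (153,274).

```bash
python3 - <<'E'
from h import *
T=np.load('T4.npy'); c=robot.read_camera('wrist')
P=lambda u,v,z:cast(c,u,v,z,T).round(4)
print('roll',P(319.5,215.5,.056),P(290,215,.056),P(350,215,.056)); print('cork',(P(272,207.5,.01)+P(363,207.5,.01)+P(317,162,.01)+P(317,253,.01))/4)
t=[P(*p,.01) for p in((120,195),(209,171),(235,253),(153,274))];print('tray',np.mean(t,0)); print('mouth',P(130,252,.109),'base',P(174,227,.012))
E
```

```text
roll [0.4052 0.3994 0.056 ] [0.4047 0.3712 0.056 ] [0.4047 0.4286 0.056 ]
cork [0.40605  0.397325 0.01    ]
tray [0.42395  0.247175 0.01    ]
mouth [0.4256 0.2428 0.109 ] base [0.4262 0.2417 0.012 ]
```

Emit:
step_arm(
  motion=[
    [[0.05,0.04,0.6],0],
    [[0.05,0.04,1.3],0],
    [[0.05,0.04,2.0],0],
    [[0.05,0.04,2.7],0],
    [[0.05,0.04,3.2],0],
    [[0.05,0.04,3.5],0],
    [[0.05,0.04,3.6],0],
    [[0.05,0.04,3.6],0],
  ],
)

```text
time: 14.05
tool_pos: [0.4054, 0.3992, 0.0408]
tool_rot: [3.141, 0.0, 3.139]
contact_force: [0.2, -0.2, -0.3]
opening: 0.0918
grip_force: 0.0
```

Emit:
step_arm(
  motion=[
    [[0,0,0],0],
    [[0,0,0],0],
    [[0,0,0],0],
    [[0,0,0],0],
    [[0,0,0],0],
    [[0,0,0],0],
    [[0,0,0],0],
    [[0,0,0],0],
  ],
  hand=255,
  squeeze=20,
)

```text
time: 15.05
tool_pos: [0.405, 0.3996, 0.0406]
tool_rot: [3.141, 0.0, 3.14]
contact_force: [-0.9, -0.0, 4.5]
opening: 0.0577
grip_force: 20.0
```

Emit:
step_arm(
  motion=[
    [[0,0,-0.1],0],
    [[0,0,-0.3],0],
    [[0,0,-0.7],0],
    [[0,0,-1.2],0],
    [[0,0,-1.8],0],
    [[0,0,-2.4],0],
    [[0,0,-2.9],0],
    [[0,0,-3.2],0],
    [[0,0,-3.3],0],
    [[0,0,-3.3],0],
  ],
)

```text
time: 16.3
tool_pos: [0.4049, 0.3994, 0.2384]
tool_rot: [3.141, 0.0, 3.14]
contact_force: [0.0, -0.2, -2.5]
opening: 0.0576
grip_force: 20.0
```

Emit:
step_arm(
  motion=[
    [[0,-0.2,0],0],
    [[0,-0.6,0],0],
    [[-0.1,-1.3,0],0],
    [[-0.2,-2.1,0],0],
    [[-0.3,-2.9,0],0],
    [[-0.3,-3.7,0],0],
    [[-0.3,-4.4,0],0],
    [[-0.3,-5.0,0],0],
    [[-0.3,-5.3,0],0],
    [[-0.3,-5.4,0],0],
  ],
)

```text
time: 17.55
tool_pos: [0.4217, 0.0743, 0.2378]
tool_rot: [-3.142, -0.001, 3.138]
contact_force: [-0.1, -0.6, -0.2]
opening: 0.0574
grip_force: 20.0
```

Emit:
step_arm(
  motion=[
    [[0,0,0],0],
    [[0,0,0],0],
  ],
)

```text
time: 17.8
tool_pos: [0.4222, 0.0761, 0.2381]
tool_rot: [3.141, -0.0, 3.141]
contact_force: [0.7, 0.7, -0.5]
opening: 0.0574
grip_force: 20.0
```

```bash
python3 - <<'E'
from h import *
T=toolpose();print(T[:3,3])
c=save('wrist','w5.png');np.save('T5.npy',T)
E
```

```text
[0.4222312  0.07609099 0.23814979]
```

View pics/w5.png

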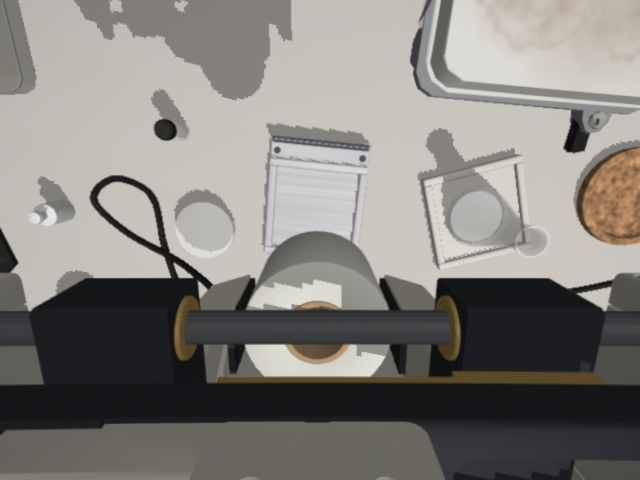

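The base's square rim corners are about (272,160), (368,168), (264,250) and (360,254), so the seat centre is near (316,207).

```bash
python3 - <<'E'
from h import *
T=np.load('T5.npy'); c=robot.read_camera('wrist')
P=lambda u,v,z:cast(c,u,v,z,T).round(4)
f=[P(*p,.01) for p in((272,160),(368,168),(360,254),(264,250))];print(f,np.mean(f,0))
t=[P(*p,.01) for p in((423,182),(520,156),(532,243),(441,266))];print('tray',np.mean(t,0)); print('mouth',P(531,241,.109))
g=cv2.imread('pics/w5.png')[120:270,240:390];cv2.imwrite('pics/c5.png',cv2.resize(g,None,fx=4,fy=4,interpolation=cv2.INTER_CUBIC))
E
```

```text
[array([0.3688, 0.032 , 0.01  ]), array([0.3767, 0.1277, 0.01  ]), array([0.4665, 0.1225, 0.01  ]), array([0.462 , 0.0204, 0.01  ])] [0.4185  0.07565 0.01   ]
tray [0.42265  0.243125 0.01    ]
mouth [0.4259 0.2405 0.109 ]
```

View pics/c5.png

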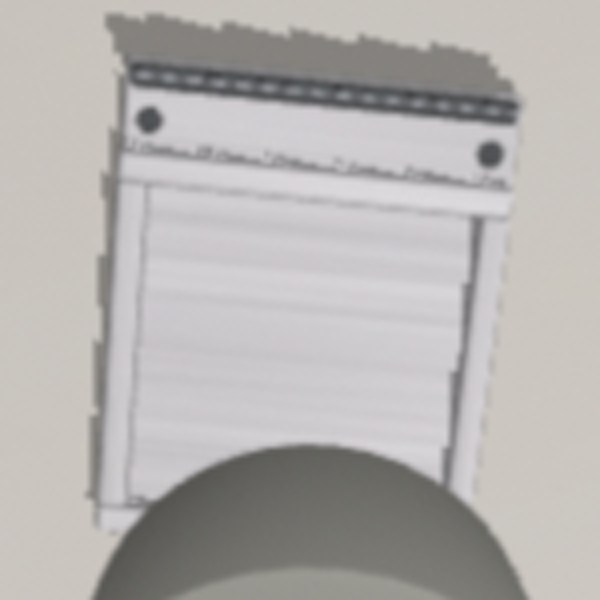

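Emit:
step_arm(
  motion=[
    [[0.02,-0.02,0.3],0],
    [[0.02,-0.02,0.9],0],
    [[0.02,-0.02,1.6],0],
    [[0.02,-0.02,2.2],0],
    [[0.02,-0.02,2.7],0],
    [[0.02,-0.02,3.0],0],
    [[0.02,-0.02,3.15],0],
    [[0.02,-0.02,3.22],0],
    [[0.02,-0.02,3.27],0],
    [[0.02,-0.02,3.3],0],
  ],
)

```text
time: 19.15
tool_pos: [0.4216, 0.0744, 0.0406]
tool_rot: [3.142, 0.001, 3.14]
contact_force: [0.0, 0.3, -1.2]
opening: 0.0576
grip_force: 20.0
```

Emit:
step_arm(
  motion=[
    [[0,0,0],0],
    [[0,0,0],0],
  ],
)

```text
time: 19.4
tool_pos: [0.4213, 0.0743, 0.0405]
tool_rot: [3.142, 0.001, 3.14]
contact_force: [-0.0, 0.0, -0.8]
opening: 0.0576
grip_force: 20.0
```

Touching. I'll release, go up, then move over the flask.

Emit:
step_arm(
  motion=[
    [[0,0,0.01],0],
    [[0,0,0.01],0],
    [[0,0,0.01],0],
    [[0,0,0.01],0],
    [[0,0,0.01],0],
    [[0,0,0.01],0],
    [[0,0,0.01],0],
  ],
  hand=0,
)

```text
time: 20.27
tool_pos: [0.4212, 0.0743, 0.0397]
tool_rot: [3.142, 0.0, 3.14]
contact_force: [-0.7, 0.1, -0.1]
opening: 0.0917
grip_force: 0.0
```

Emit:
step_arm(
  motion=[
    [[0,0,-0.3],0],
    [[0,0,-1.0],0],
    [[0,0,-1.8],0],
    [[0,0,-2.6],0],
    [[0,0.6,-3.2],0],
    [[0,1.4,-3.6],0],
    [[-0.03,2.2,-3.6],0],
    [[-0.05,2.7,-3.6],0],
    [[-0.05,2.78,-3.6],0],
    [[-0.05,2.78,-3.6],0],
  ],
)

```text
time: 21.52
tool_pos: [0.4243, 0.2407, 0.2554]
tool_rot: [-3.141, -0.001, 3.14]
contact_force: [0.9, -0.0, -0.2]
opening: 0.0921
grip_force: 0.0
```

```bash
python3 - <<'E'
from h import *
T=toolpose();print(T[:3,3])
c=save('wrist','w6.png');np.save('T6.npy',T)
E
```

```text
[0.42425021 0.24068799 0.25544108]
```

View pics/w6.png

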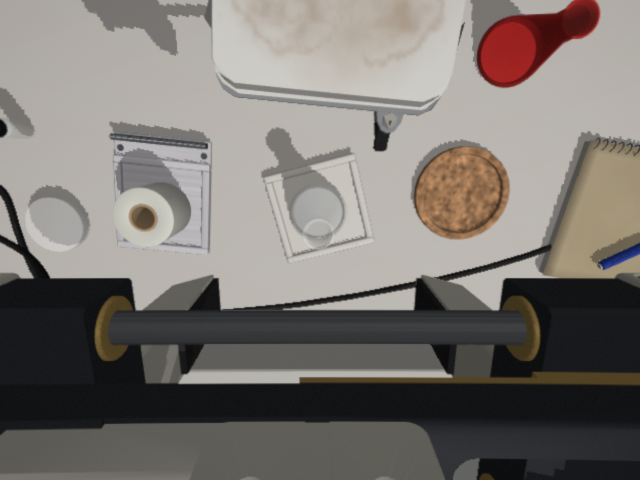

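The roll stands on its base (top at (145,216)). The flask mouth is at (318,234), the tray corners are at (263,178), (354,155), (374,239) and (290,261), and the cork spans u 415–509, v 146–239.

```bash
python3 - <<'E'
from h import *
T=np.load('T6.npy'); c=robot.read_camera('wrist')
P=lambda u,v,z:cast(c,u,v,z,T).round(4)
print('roll',P(145,216,.056),'mouth',P(318,234,.109))
t=[P(*p,.01) for p in((263,178),(354,155),(374,239),(290,261))];print('tray',np.mean(t,0))
print('cork',(P(414.5,192.5,.01)+P(509,192.5,.01)+P(462,146,.01)+P(462,239,.01))/4)
E
```

```text
roll [0.4218 0.0776 0.056 ] mouth [0.4265 0.2419 0.109 ]
tray [0.423675 0.2446   0.01    ]
cork [0.4063   0.395025 0.01    ]
```

Emit:
step_arm(
  motion=[
    [[-0.03,0.02,0.5],0],
    [[-0.03,0.02,1.1],0],
    [[-0.03,0.02,1.7],0],
    [[-0.03,0.02,2.2],0],
    [[-0.03,0.02,2.5],0],
    [[-0.03,0.02,2.59],0],
    [[-0.03,0.02,2.59],0],
    [[-0.03,0.02,2.59],0],
  ],
)

```text
time: 22.62
tool_pos: [0.4269, 0.2423, 0.1012]
tool_rot: [3.141, 0.002, 3.139]
contact_force: [-0.3, 0.3, 0.5]
opening: 0.0918
grip_force: 0.0
```

Emit:
step_arm(
  motion=[
    [[0,0,0],0],
    [[0,0,0],0],
    [[0,0,0],0],
    [[0,0,0],0],
    [[0,0,0],0],
    [[0,0,0],0],
    [[0,0,0],0],
    [[0,0,0],0],
    [[0,0,0],0],
    [[0,0,0],0],
  ],
  hand=255,
  squeeze=15,
)

```text
time: 23.88
tool_pos: [0.4263, 0.2423, 0.1003]
tool_rot: [3.142, -0.0, 3.14]
contact_force: [0.4, -0.7, 0.5]
opening: 0.0247
grip_force: 15.0
```

Emit:
step_arm(
  motion=[
    [[0,0,-0.1],0],
    [[0,0,-0.3],0],
    [[0,0,-0.6],0],
    [[0,0,-1.0],0],
    [[0,0,-1.4],0],
    [[0,0,-1.7],0],
    [[0,0,-1.9],0],
    [[0,0,-2.0],0],
    [[0,0,-2.0],0],
  ],
)

```text
time: 25.0
tool_pos: [0.4263, 0.2423, 0.2204]
tool_rot: [3.141, 0.0, 3.14]
contact_force: [-0.8, 0.1, -1.3]
opening: 0.0247
grip_force: 15.0
```

Emit:
step_arm(
  motion=[
    [[0.05,0.15,0],0],
    [[0.1,0.5,0],0],
    [[0.2,1.0,0],0],
    [[0.3,1.6,0],0],
    [[0.34,2.1,0],0],
    [[0.34,2.45,0],0],
    [[0.34,2.56,0],0],
    [[0.34,2.56,0],0],
  ],
)

```text
time: 26.0
tool_pos: [0.4058, 0.3959, 0.2197]
tool_rot: [-3.141, -0.001, 3.14]
contact_force: [-0.2, -0.1, -0.8]
opening: 0.0246
grip_force: 15.0
```

Emit:
step_arm(
  motion=[
    [[0,0,0.2],0],
    [[0,0,0.6],0],
    [[0,0,1.1],0],
    [[0,0,1.5],0],
    [[0,0,1.75],0],
    [[0,0,1.88],0],
    [[0,0,1.94],0],
    [[0,0,1.98],0],
    [[0,0,2.0],0],
    [[0,0,2.0],0],
  ],
)

```text
time: 27.25
tool_pos: [0.4063, 0.3961, 0.1006]
tool_rot: [3.141, 0.0, 3.14]
contact_force: [-0.0, 0.5, -0.9]
opening: 0.0243
grip_force: 15.0
```

Emit:
step_arm(
  motion=[
    [[0,0,0],0],
    [[0,0,0],0],
  ],
)

```text
time: 27.5
tool_pos: [0.4062, 0.396, 0.1005]
tool_rot: [3.141, 0.0, 3.14]
contact_force: [-1.1, -0.3, -1.0]
opening: 0.0245
grip_force: 15.0
```

Emit:
step_arm(
  motion=[
    [[0,0,0.01],0],
    [[0,0,0.015],0],
    [[0,0,0.015],0],
  ],
)

```text
time: 27.88
tool_pos: [0.4065, 0.3961, 0.1003]
tool_rot: [3.141, 0.001, 3.14]
contact_force: [-1.1, -1.7, 6.0]
opening: 0.0244
grip_force: 15.0
```

Emit:
step_arm(
  motion=[
    [[0,0,0],0],
    [[0,0,0],0],
    [[0,0,0],0],
    [[0,0,0],0],
    [[0,0,0],0],
    [[0,0,0],0],
    [[0,0,0],0],
    [[0,0,0],0],
  ],
  hand=0,
)

```text
time: 28.88
tool_pos: [0.4062, 0.3959, 0.0995]
tool_rot: [3.142, 0.0, 3.14]
contact_force: [1.0, -0.1, 0.1]
opening: 0.0916
grip_force: 0.0
```

Emit:
step_arm(
  motion=[
    [[0,0,-0.3],0],
    [[0,0,-0.9],0],
    [[0,0,-1.7],0],
    [[0,-0.3,-2.4],0],
    [[-0.1,-1.1,-2.6],0],
    [[-0.3,-2.0,-2.6],0],
    [[-0.3,-2.9,-2.6],0],
    [[-0.3,-3.8,-2.6],0],
    [[-0.4,-4.7,-2.6],0],
    [[-0.5,-5.6,-2.6],0],
  ],
)

```text
time: 30.12
tool_pos: [0.4354, 0.0582, 0.2557]
tool_rot: [3.142, 0.001, 3.14]
contact_force: [0.5, -1.4, -0.6]
opening: 0.0919
grip_force: 0.0
```

Emit:
step_arm(
  motion=[
    [[-0.1,-0.9,0],0],
    [[-0.2,-1.8,0],0],
    [[-0.3,-2.7,0],0],
    [[-0.4,-3.6,0],0],
    [[-0.4,-4.5,0],0],
    [[-0.4,-5.4,0],0],
    [[-0.4,-5.9,0],0],
    [[-0.4,-6.08,0],0],
    [[-0.4,-6.08,0],0],
    [[-0.4,-6.08,0],0],
  ],
)

```text
time: 31.38
tool_pos: [0.4591, -0.3036, 0.2555]
tool_rot: [3.141, 0.0, 3.141]
contact_force: [-0.8, -1.7, -0.4]
opening: 0.0918
grip_force: 0.0
```

```bash
python3 - <<'E'
from h import *
T=toolpose();print(T[:3,3])
c=save('wrist','w7.png');np.save('T7.npy',T)
g=cv2.cvtColor(c['pixels'],cv2.COLOR_RGB2HSV)
# amber body: saturated orange
m=cv2.inRange(g,(8,90,60),(25,255,255))[:275];ys,xs=np.nonzero(m);print('amber u',np.percentile(xs,[1,50,99]),'v',np.percentile(ys,[1,99]))
save('top','top1.png')
E
```

```text
[ 0.45906534 -0.303632    0.25552749]
amber u [294.17 321.   343.  ] v [189.   219.83]
```

View pics/w7.png

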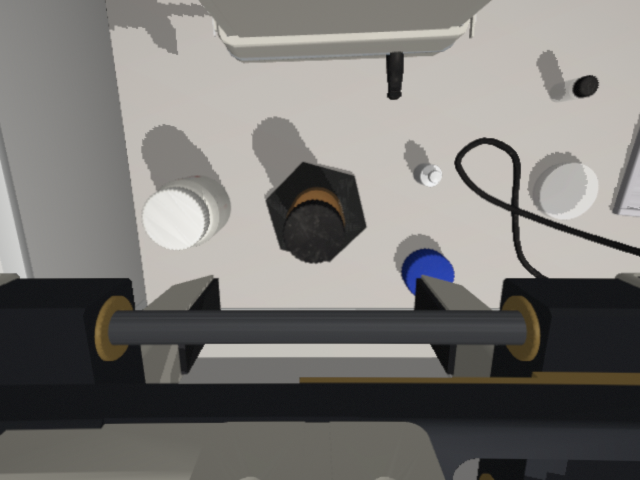

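The bottle stands centred on the mat, cap at (315,232), where it was released. Grip it again.

Emit:
step_arm(
  motion=[
    [[-0.03,-0.02,0.6],0],
    [[-0.03,-0.02,1.3],0],
    [[-0.03,-0.02,2.0],0],
    [[-0.03,-0.02,2.6],0],
    [[-0.03,-0.02,2.9],0],
    [[-0.03,-0.02,2.98],0],
    [[-0.03,-0.02,2.98],0],
    [[-0.03,-0.02,2.98],0],
  ],
)

```text
time: 32.48
tool_pos: [0.4613, -0.3064, 0.0777]
tool_rot: [-3.14, 0.002, 3.14]
contact_force: [0.2, -0.4, -0.3]
opening: 0.0917
grip_force: 0.0
```

Emit:
step_arm(
  motion=[
    [[0,0,0],0],
    [[0,0,0],0],
    [[0,0,0],0],
    [[0,0,0],0],
    [[0,0,0],0],
    [[0,0,0],0],
    [[0,0,0],0],
    [[0,0,0],0],
  ],
  hand=255,
  squeeze=25,
)

```text
time: 33.48
tool_pos: [0.4606, -0.306, 0.0766]
tool_rot: [3.141, -0.0, 3.14]
contact_force: [-0.2, 0.6, 1.8]
opening: 0.0539
grip_force: 24.9
```

Emit:
step_arm(
  motion=[
    [[0,0,-0.1],0],
    [[0,0,-0.3],0],
    [[0,0,-0.6],0],
    [[0,0,-1.0],0],
    [[0,0,-1.5],0],
    [[0,0,-2.0],0],
    [[0,0,-2.4],0],
    [[0,0,-2.6],0],
    [[0,0,-2.7],0],
    [[0,0,-2.7],0],
  ],
)

```text
time: 34.72
tool_pos: [0.4606, -0.3061, 0.2383]
tool_rot: [3.141, -0.0, 3.14]
contact_force: [-0.4, -0.1, -1.8]
opening: 0.0538
grip_force: 24.9
```

Emit:
step_arm(
  motion=[
    [[0,0.2,0],0],
    [[0,0.6,0],0],
    [[0.1,1.2,0],0],
    [[0.2,1.9,0],0],
    [[0.3,2.6,0],0],
    [[0.4,3.3,0],0],
    [[0.5,4.0,0],0],
    [[0.6,4.7,0],0],
    [[0.62,5.4,0],0],
    [[0.62,6.1,0],0],
  ],
)

```text
time: 35.98
tool_pos: [0.4227, 0.0624, 0.2385]
tool_rot: [3.141, -0.0, 3.141]
contact_force: [0.9, -0.2, -2.1]
opening: 0.0541
grip_force: 24.9
```

Emit:
step_arm(
  motion=[
    [[0,0.7,0],0],
    [[0,1.4,0],0],
    [[0,2.1,0],0],
    [[0,2.6,0],0],
    [[0,2.95,0],0],
    [[0,3.06,0],0],
    [[0,3.08,0],0],
    [[0,3.08,0],0],
  ],
)

```text
time: 36.98
tool_pos: [0.4242, 0.2442, 0.2386]
tool_rot: [-3.141, -0.0, 3.139]
contact_force: [0.4, -1.3, -2.4]
opening: 0.054
grip_force: 24.9
```

```bash
python3 - <<'E'
from h import *
T=toolpose();print(T[:3,3])
c=save('wrist','w8.png');np.save('T8.npy',T)
E
```

```text
[0.42424501 0.24420228 0.23860731]
```

View pics/w8.png

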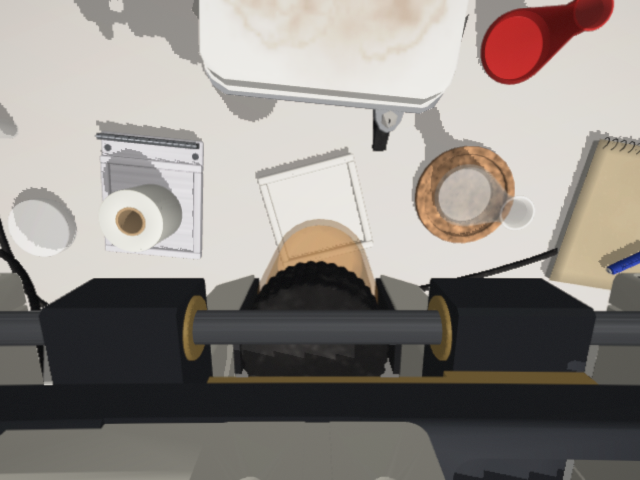

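Tray corners (258,180) and (372,241) put its centre at (315,210), under the bottle. The flask base (465,194) is centred on the cork, and the roll sits on its base. Lower the bottle.

Emit:
step_arm(
  motion=[
    [[0.01,0,0.3],0],
    [[0.01,0,0.8],0],
    [[0.01,0,1.3],0],
    [[0.01,0,1.8],0],
    [[0.01,0,2.2],0],
    [[0.01,0,2.45],0],
    [[0.01,0,2.58],0],
    [[0.01,0,2.65],0],
    [[0.01,0,2.69],0],
    [[0.01,0,2.7],0],
  ],
)

```text
time: 38.28
tool_pos: [0.4241, 0.2448, 0.0769]
tool_rot: [3.141, 0.001, 3.14]
contact_force: [0.4, -0.5, -2.1]
opening: 0.0538
grip_force: 24.9
```

Emit:
step_arm(
  motion=[
    [[0,0,0.01],0],
    [[0,0,0.01],0],
    [[0,0,0.01],0],
  ],
)

```text
time: 38.65
tool_pos: [0.4241, 0.2449, 0.0765]
tool_rot: [3.141, 0.001, 3.14]
contact_force: [-1.0, -1.1, 3.6]
opening: 0.0539
grip_force: 24.9
```

Emit:
step_arm(
  motion=[
    [[0,0,0],0],
    [[0,0,0],0],
    [[0,0,0],0],
    [[0,0,0],0],
    [[0,0,0],0],
    [[0,0,0],0],
    [[0,0,0],0],
  ],
  hand=0,
)

```text
time: 39.52
tool_pos: [0.4239, 0.2447, 0.076]
tool_rot: [3.142, -0.0, 3.14]
contact_force: [0.4, 0.1, 0.1]
opening: 0.0916
grip_force: 0.0
```

Emit:
step_arm(
  motion=[
    [[0,0,-0.3],0],
    [[0,0,-1.0],0],
    [[0,0,-1.8],0],
    [[0,0,-2.6],0],
    [[0,0,-3.0],0],
    [[0,0,-3.0],0],
    [[0,0,-3.0],0],
    [[0,0,-3.0],0],
  ],
)

```text
time: 40.52
tool_pos: [0.4233, 0.2445, 0.2546]
tool_rot: [-3.141, -0.003, 3.14]
contact_force: [0.6, 0.3, -0.3]
opening: 0.0916
grip_force: 0.0
```

```bash
python3 - <<'E'
from h import *
T=toolpose();print(T[:3,3])
c=save('wrist','w9.png');np.save('T9.npy',T)
E
```

```text
[0.42332872 0.24445814 0.25458259]
```

View pics/w9.png

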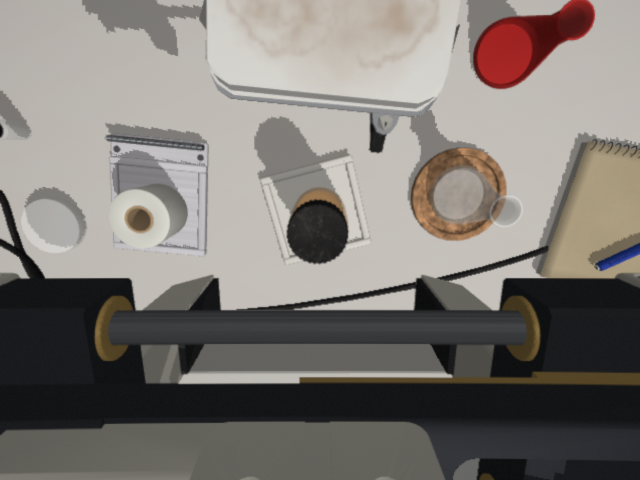

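All three stand on their stands: roll top (139,218), cap (317,231), flask base (459,193) against the cork centre (459,194). One last numeric check, then hand in.

```bash
python3 - <<'E'
from h import *
T=np.load('T9.npy'); c=robot.read_camera('wrist')
P=lambda u,v,z:cast(c,u,v,z,T)[:2]
b=(P(114,248,.01)+P(205,255,.01))/2;f=(P(109,143,.01)+P(208,150,.01))/2
t=np.mean([P(*p,.01) for p in((261,180),(351,156),(370,240),(285,263))],0)
k=(P(411.5,194,.01)+P(506,194,.01)+P(459,148,.01)+P(459,240,.01))/4
E=dict(roll=P(139,218,.056)-(b+(f-b)*50/123),bottle=P(317.5,231,.108)-t,flask=P(506,211,.109)-k)
for n,e in E.items(): print(n,(e*1000).round(1),'mm')
if all(np.hypot(*e)<.008 for e in E.values()): print(robot.hand_in())
E
```

```text
roll [-1.1  0.2] mm
bottle [-0.9  0.7] mm
flask [-0.  -0.1] mm
the job is handed in; nothing more can be done
None
```

I handed the job in with the flask on the cork ring, the bottle in the spill tray and the roll on the film base, each measured within about 2 mm of its seat centre; the mat is empty, and the judge's verdict was not shown.

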